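# Change an instrument sharpener over to left-hand edges

### The arm

A 6-joint arm with a two-finger parallel gripper is mounted at the origin on a cart in front of the work surface, level with it; the furniture and walls round the work are solid. World frame = base frame: x ahead of the robot, y to its left, z up, the work surface at z = 0. Lengths are in mm, angles in rad, forces in N, time in s.
With the tool pointing down it reaches from about 400 to 825 mm from the base axis. Payload 7 kg.
Tool frame: the origin (TCP) lies at the very end of the fingers, on their centre line; the grasp point (between the pads) lies 19 mm behind it; y points along the fingers, x is the direction in which the jaws open and shut, and the axes are right-handed (so a half turn about y gives the same grasp; the last joint's range is limited). The gripper opens to 88 mm and grips with 3 to 60 N. Pads are 19 mm wide; open, the fingers measure 130 mm over their backs; the gripper's body (78 mm by 193 mm) begins 47 mm behind the grasp point.
Start: joints at [-0.822, 0.359, 0.012, 0, -1.224, -0.288], TCP at [300.12, -604.585, 187.061] pointing down, gripper open.
Joint ranges: [-3.07, 3.07], [-1.43, 2.12], [-1.02, 1.25], [-3.03, 1.67], [-3.05, -0], [-3.03, 3.03]. Speed limits (rad/s): [2.39, 2.39, 3.01, 3.14, 3.14, 3.14].

### API

Orientations are given as a unit quaternion [w, x, y, z].
In Python, from plant import readout, cams, workorder gives the robot as it stands.
- The arm moves only by the shell command python3 -m inch 'ROWS' [FORCE]. ROWS is a JSON object of lists of equal length, an entry for each row: "delta_pos": the shift along the tool's x, y, z each as a share of 0.4 m, from -1 to 1, a list of three; "rot": the turn, a rotation vector about the tool's x, y, z each as a share of 5 degrees, from -1 to 1, a list of three; "hand": the closure, from 0 (fully open) to 1 (shut). A call has 1 to 20 rows; each row shifts and turns the commanded pose from where the row before left it, along the tool's axes as they then stand; what a row does not reach is not made up. A row lasts 1/10 s, in which the tool goes at most 50 mm and 8.59 degrees, less where a joint would pass 70% of its speed; a pose out of reach is approached as far as the arm can. A call with a number of a shift or a turn outside -1 to 1 is refused whole. A call with a gripper value outside its range is refused whole. The fingers move at their own pace and stop on an object; FORCE is the grip in N (left out, the last holds). Time passes only in rows, so rows that do not move let the fingers close. It gives the time, the measured TCP pose, the force and the opening at its end, in the units of the state.
- readout.get_state(): the state, without advancing time (a new reading comes with each control period).
- cams.capture(name): name is "scene" or "side" or "wrist"; returns (picture, depth): 420x560x3 uint8, red, green, blue; 420x560 float32, mm along the optical axis (not along the pixel's ray), 0 where there is no reading.
- cams.camera_info(name): a dict with "fx", "fy", "cx", "cy" (pixels), "position" and "rotation" of the camera in the world. Camera axes: x right, y up, looking along -z (the intrinsics and any distortion apply to the point x, -y, -z); pixel columns grow to the right and rows downward; lengths in mm; the calibration is good to about 2 mm. A picture is of the moment at which its call begins: read the wrist's pose just before it. camera_info takes no time and is no camera call; for the wrist camera it gives the pose at the moment of the call.
- workorder.sign_off(): hands the job in, once; it reports no verdict.
The state is a dict: "time": time; "joint_positions": joint angles; "qd": joint speeds; "tau": joint torques, N m; "tool_pos": TCP position; "ee_rot": TCP orientation; "contact_force": force on the tool from outside, world axes, zero at the start; "wrist_torque": the same for the moment, N m; "width": finger opening in mm.
Only numpy, scipy, OpenCV 4.12 (cv2) and the standard library are available. Lean on these libraries where they do the work, as an engineer would, in place of code of your own. Each camera call takes 0.05 s, during which the arm holds its last target. There are 200 camera calls.

### The job

Change the instrument sharpener over from right-hand to left-hand edges. First push its motor switch from the right to the middle (off) and leave it there while you work; loosen the clamp lever, push the instrument guide across until its pointer stands on the long preset mark on the left of the scale, and turn the clamp lever back until it is firm, without forcing the lever or the guide. Only then push the switch over to the left, and leave the things standing around where they are.

Things in the scene. Friction and masses are not known exactly. Their poses are not given: they have to be found in the camera images.
- sharpener: White bench machine, fixed; cast base 20 mm high. Origin on the worktop under the guide's pivot, x to its back, y to its left, z up. Motor housing 126 mm high at x 80 to 186, y -65 to 65 mm; its guarded wheel reaches forward to x 34 mm, up to z 130 mm. Grey switch box on the right at x -1 to 91, y -158 to -86 mm, top at z 60 mm. The guide, scale and clamp lie in front of the wheel.
- switch (a joint): Motor switch, a steel bat lever on the switch box, hinged along the machine's x axis at machine x 45, y -122, z 60 mm. rad: -0.42 leaning right (as found), 0 upright = off, +0.42 leaning left. A spring catch holds each of the three places; about 7 N at the tip pushes it out of one, and past half way (0.2 from the middle) it snaps into the next.
- switch_tip (a point): Tip of the switch lever, on its centre line, 56 mm from its hinge. The lever is round, 15 mm across at the tip, 9 mm at its foot.
- guide: Instrument guide: steel turntable with an aluminium channel 30 mm wide, top at z 53 mm, from the pivot 116 mm forward to the scale. Origin on the worktop under the pivot; x points from the handle to the pivot, z up. Unclamped it turns with 1 to 2 N at its handle and stays where it is left; stops at 54 degrees to the right and 52 to the left of the middle. Clamped it hardly yields to 25 N.
- guide_handle (a point): Upright round steel handle of the guide, 17 mm thick (13 to 15 mm in its middle), from z 42 to 84 mm, 102 mm from the pivot; push it sideways. This point lies on its axis at z 70 mm.
- guide_pointer (a point): Tip of the guide's pointer, 130 mm from the pivot, on the scale (z 20 mm): a flat arc of 165 mm radius about the pivot with a tick each 5 degrees.
- left_mark (a point): Where the pointer shall stand: inner end of the left preset mark, 130 mm from the pivot, z 20 mm. The mark is the long thick line that ends in a dot, 35 degrees left (+y of the machine) of the scale's middle; its twin on the right serves right-hand edges.
- clamp_lever (a joint): Black clamp lever, turning about a vertical post left of the turntable (machine x 0, y 90 mm). rad, grows counter-clockwise seen from above = loosens; clockwise tightens; range -0.2 to 2.9. Found clamped at 1.1 to 1.6. Turn it 0.5 to 0.8 rad counter-clockwise to free the guide. Loose, it takes 4 to 7 N at its end and stays where it is left.
- lever_end (a point): Axis of the clamp lever near its end, 85 mm from the post, z 86 mm; the bar is 17 mm thick over its last 30 mm ending 16 mm farther out. Its firm angle at the left mark is unknown: the rim is worn there, so it goes 0.05 to 0.65 rad farther clockwise than found. Once it bites, resistance rises some 0.2 N per mm; 10 to 14 N is firm, over 25 N forced. Let go, it springs back about 0.1 rad and holds.
- clamp_strap: Steel strap of the clamp, 24 x 62 x 11 mm, from the clamp post over the rim of the turntable, on which it presses; not to be touched. Origin on the worktop at the post's axis.
- cassette: Steel instrument cassette, 72x180x28 mm, bystander; origin at the centre of its underside.
- bur_jar: White tub with a lid, 58 mm in diameter, 57 mm high, bystander; origin at the centre of its underside.
- nail_brush: Oval brush, 30x86x22 mm, bystander; origin at the centre of its underside.

How it is judged (in metres and radians):
On the way, in this order (a step that is already met when the one before it is completed fails the run):
1. the switch stands in the middle (off) for a second (value of joint switch between -0.12 and 0.12 rad), for 1 s.
2. the clamp is loosened, the switch still off (all of step 1 and contact force between clamp_strap and guide below 2 N), for 0.2 s.
3. the guide's pointer stands at the left preset mark, the clamp still loose and the switch off (all of step 2 and horizontal distance between guide_pointer and left_mark below 0.005 m), for 0.2 s.
4. the guide is clamped there, the switch still off (all of step 1 and horizontal distance between guide_pointer and left_mark below 0.005 m and contact force between clamp_strap and guide above 60 N), for 0.3 s.
At the end, for the whole second after the job is handed in: The switch leans fully to the left (beyond 0.3 rad), the guide's pointer stands within 5 mm of the left preset mark, and the clamp strap presses on the guide with more than 60 N (value of joint switch above 0.3 rad and horizontal distance between guide_pointer and left_mark below 0.005 m and contact force between clamp_strap and guide above 60 N); the robot touches nothing.
It fails at once if the motor is switched on while the guide is loose ((value of joint switch above 0.25 rad or value of joint switch below -0.25 rad) and contact force between clamp_strap and guide below 10 N).
It fails at once if the clamp lever is forced (over 25 N) (contact force between the fingers and clamp_lever above 25 N).
It fails at once if the guide is forced (over 25 N) (contact force between the fingers and guide above 25 N).
It fails at once if a bystander is shifted by more than 30 mm (distance of any of cassette, bur_jar, nail_brush from where it was at the start of the episode above 0.03 m).
It also fails if it takes over 70 s, if anything falls off the work surface, if the arm or the gripper's body presses on something with over 40 N, if the wrist force passes 120 N, or if a joint passes its speed limit or range.

## Working session

There is one attempt and no reset: what is moved stays moved. The work goes in short steps, Python scripts to look and compute and a shell command to move; the robot and the scene stay as the last step left them, time stands still between calls to the robot, and variables do not carry over. Pictures are saved under pics/ and viewed, about 8 in all and at most 12, crops included, and the job is handed in when it is done.

```bash
ls; mkdir -p pics; python3 - <<'E'
from plant import readout, cams
import cv2,numpy as np
print(readout.get_state())
for n in("scene","side"):
    p,d=cams.capture(n); cv2.imwrite(f"pics/{n}0.png",p[:,:,::-1]); np.savez(f"pics/{n}0.npz",p=p,d=d); print(n,cams.camera_info(n))
E
```

```text
pics
{'time': 0.0, 'joint_positions': array([-8.21896309e-01,  3.59355379e-01,  1.10567217e-02, -3.40937711e-04,
       -1.22410206e+00, -2.88124144e-01]), 'qd': array([ 5.64817365e-04,  1.52230755e-03,  7.09894686e-05,  1.43108150e-03,
        6.84029034e-04, -8.86573146e-04]), 'tau': array([-4.33679752e-04, -5.82718134e+01,  2.93046999e+01,  6.99684441e+00,
        6.78255004e-03, -1.45636864e-04]), 'tool_pos': array([ 299.86787456, -604.11362369,  186.14384847]), 'ee_rot': array([-0.37316335,  0.37212882,  0.60120364, -0.6006858 ]), 'contact_force': array([-0.27906875,  0.55314431, -0.68647852]), 'wrist_torque': array([0.07431247, 0.03642896, 0.00481913]), 'width': 87.66607443654827}
scene {'fx': 437.73369556814384, 'fy': 437.73369556814384, 'cx': 281.797630480593, 'cy': 213.4860428234685, 'position': array([ 43.59889154, 733.89505836, 817.11243668]), 'rotation': array([-0.2200856 , -0.11630889,  0.44401763,  0.86074556])}
side {'fx': 541.1902493099144, 'fy': 541.1902493099144, 'cx': 273.90757660162757, 'cy': 201.48949652635034, 'position': array([  603.63767951, -1358.61437171,   929.23056735]), 'rotation': array([0.88340666, 0.46690213, 0.01067802, 0.03848448])}
```

View pics/scene0.png

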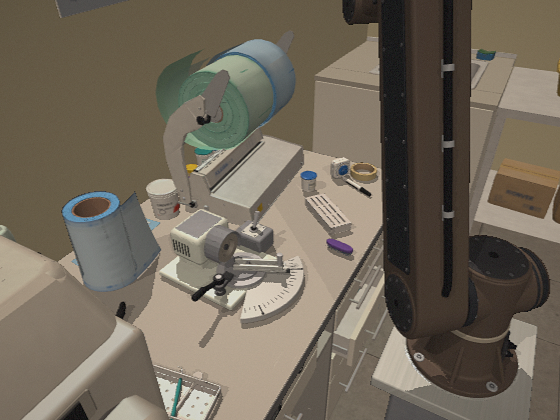

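View pics/side0.png

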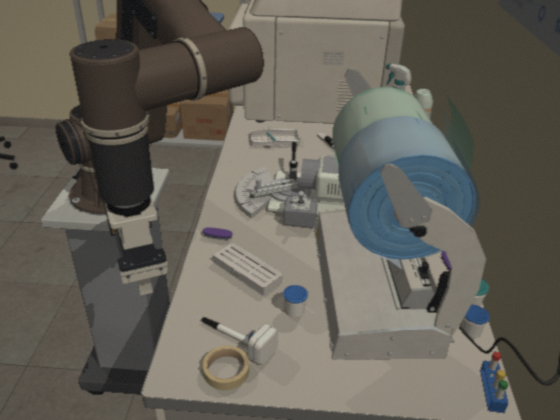

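The scene view shows the sharpener at about (170-300, 200-320): lever end at (197,296), guide handle at about (290,262), switch at about (257,215). The side view has it at about (240-345, 145-225). I'll enlarge both.

```bash
cat > h.py <<'E'
import numpy as np,cv2
from scipy.spatial.transform import Rotation as R
from plant import readout,cams
def rot(q): return R.from_quat([q[1],q[2],q[3],q[0]])
def ray(ci,u,v):
    d=np.array([(u-ci['cx'])/ci['fx'],-(v-ci['cy'])/ci['fy'],-1.]); return rot(ci['rotation']).apply(d)
def pt(ci,u,v,d): return np.array(ci['position'])+ray(ci,u,v)*d
def onz(ci,u,v,z):
    r=ray(ci,u,v); p=np.array(ci['position']); return p+r*(z-p[2])/r[2]
def proj(ci,P):
    c=rot(ci['rotation']).inv().apply(np.array(P)-ci['position'])
    return np.array([ci['cx']-ci['fx']*c[...,0]/c[...,2], ci['cy']+ci['fy']*c[...,1]/c[...,2]]).T
def cloud(ci,d):
    v,u=np.mgrid[:420,:560]; D=np.stack([(u-ci['cx'])/ci['fx'],-(v-ci['cy'])/ci['fy'],-np.ones_like(u,float)],-1)*d[...,None]
    return rot(ci['rotation']).apply(D.reshape(-1,3)).reshape(420,560,3)+ci['position']
E
python3 - <<'E'
from h import *
a=cv2.imread("pics/scene0.png")[195:330,150:310]; a=cv2.resize(a,None,fx=4.6,fy=4.3,interpolation=cv2.INTER_CUBIC) if 0 else cv2.resize(a,(640,540),interpolation=cv2.INTER_CUBIC)
cv2.imwrite("pics/sc_crop.png",a)
b=cv2.imread("pics/side0.png")[130:235,225:365]; cv2.imwrite("pics/si_crop.png",cv2.resize(b,(700,525),interpolation=cv2.INTER_CUBIC))
E
```

```text
(no output)
```

View pics/sc_crop.png

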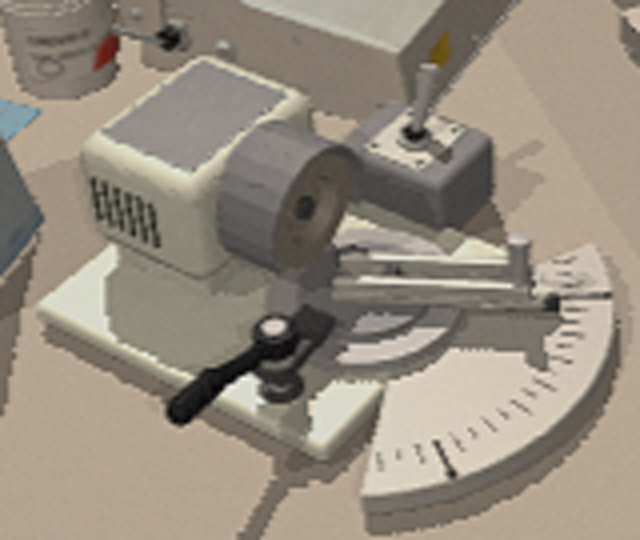

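View pics/si_crop.png

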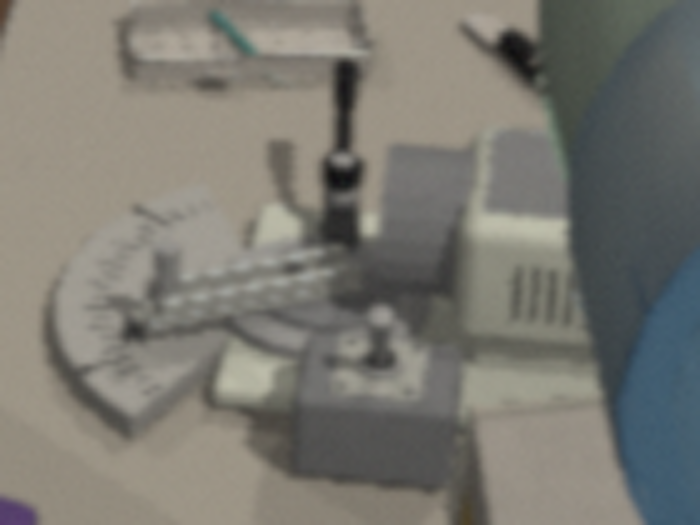

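Crop shows the post cap at (271,327), the lever end at (180,408), the handle top at (519,240), the switch tip at (428,70), the left mark from (436,443) to (453,478), and the right mark from (560,298) to (612,296). The lever points away from the robot, to the left.

```bash
python3 - <<'E'
from h import *
sc=cams.camera_info("scene"); si=cams.camera_info("side")
np.set_printoptions(precision=1,suppress=True)
S=lambda x,y:(150+(x+.5)/4-.5,195+(y+.5)/4-.5)
T=lambda x,y:(225+(x+.5)/5-.5,130+(y+.5)/5-.5)
d1=np.load("pics/scene0.npz")['d'];d2=np.load("pics/side0.npz")['d']
for n,p,q,z in [("post",(271,324),(343,160),97),("levend",(180,408),(347,68),86),("handle",(519,240),(166,250),84),("swtip",(428,70),(380,316),111),("swfoot",(413,132),(378,362),60),("Lout",(454,478),(136,207),20),("Lin",(436,443),(170,228),20),("Rout",(612,296),(85,372),20),("Rin",(562,298),(128,335),20),
 ("arcL",(362,496),(207,188),20),("arcR",(595,246),(130,430),20),("arcmid",(590,405),(55,290),20)]:
    a=S(*p);b=T(*q)
    A=onz(sc,*a,z);B=onz(si,*b,z)
    r1,r2=ray(sc,*a),ray(si,*b); p1,p2=sc['position'],si['position']
    M=np.stack([r1,-r2],1); s=np.linalg.lstsq(M,p2-p1,rcond=None)[0]
    print(n,A,B,"tri",(p1+r1*s[0]+p2+r2*s[1])/2,np.linalg.norm(p1+r1*s[0]-p2-r2*s[1]), "dep",pt(sc,*a,d1[int(a[1]+.5),int(a[0]+.5)]))
E
```

```text
post [547.6 142.2  97. ] [564.6  79.9  97. ] tri [563.9 122.3  72.7] 1.030858453602285 dep [565.4 121.2  71.4]
levend [560.3 214.4  86. ] [560.9 219.4  86. ] tri [560.2 215.5  87.6] 1.729859301663752 dep [556.3 218.5  91.7]
handle [462.7  -7.5  84. ] [465.4 -14.1  84. ] tri [464.6 -10.2  81.4] 0.7706917324262123 dep [461.6  -5.6  85.9]
swtip [ 591.6 -108.6  111. ] [ 593.9 -112.7  111. ] tri [ 593.4 -110.6  109.4] 0.9162686805443422 dep [ 591.5 -108.5  111.1]
swfoot [600.4 -98.6  60. ] [593.9 -82.9  60. ] tri [594.7 -91.5  66.3] 1.6789374203099048 dep [593.8 -88.9  68.9]
Lout [428.3 134.8  20. ] [430.2 137.9  20. ] tri [429.2 135.6  20.9] 2.575204357760114 dep [428.6 134.5  19.5]
Lin [452.1 116.2  20. ] [454.8 114.4  20. ] tri [453.7 115.5  18.9] 1.9521244770313755 dep [454.  113.5  16.5]
Rout [417. -52.  20.] [421.3 -52.5  20. ] tri [419.3 -52.5  19.3] 3.96315226569117 dep [426.1 -71.2   0.6]
Rin [445.4 -34.3  20. ] [442.1 -10.8  20. ] tri [442.3 -25.4  29.2] 3.024741840886847 dep [444.4 -32.4  22. ]
arcL [468.8 172.6  20. ] [473.8 166.8  20. ] tri [472.  170.6  17. ] 3.158128987239599 dep [469.4 171.8  18.8]
arcR [450.  -91.8  20. ] [ 454.4 -107.9   20. ] tri [453.3 -98.7  13.3] 0.18599349204093493 dep [450.8 -93.3  18.5]
arcmid [384.4  43.5  20. ] [391.5  34.2  20. ] tri [388.5  39.8  15.5] 4.310036699008341 dep [394.   24.1  -2.4]
```

```bash
cat > st.py <<'E'
from h import *
np.set_printoptions(precision=2,suppress=True)
import sys
s=readout.get_state(); r=rot(s['ee_rot']); m=r.as_matrix()
print("t",round(s['time'],2),"pos",s['tool_pos'],"F",s['contact_force'],"w",round(s['width'],1)); print("tool x",m[:,0],"y",m[:,1],"z",m[:,2]); print("q",s['joint_positions'])
# args: target x y z [yaw of tool x in deg] -> needed tool shift in units of .4 m (in axes now and axes after turn) and turn units of 5deg
if len(sys.argv)>4:
    a=np.radians(float(sys.argv[4])); X=np.array([np.cos(a),np.sin(a),0]);Y=np.array([0,0,-1.]);T=np.stack([X,Y,np.cross(X,Y)],1)
    D=np.array([float(v) for v in sys.argv[1:4]])-s['tool_pos']
    print("shift now-axes",(m.T@D/400).round(4),"new-axes",(T.T@D/400).round(4),"turn/5deg",np.degrees((r.inv()*R.from_matrix(T)).as_rotvec())/5)
E
python3 st.py 470 30 350 90; python3 st.py 470 30 350 -90; python3 -c "
from plant import cams,readout;import numpy as np
from h import *
c=cams.camera_info('wrist');print(c);s=readout.get_state();r=rot(s['ee_rot']);print(r.inv().apply(c['position']-s['tool_pos']),(r.inv()*rot(c['rotation'])).as_matrix().round(2))"
```

```text
t 0.1 pos [ 299.9  -604.17  186.23] F [0.58 0.83 0.14] w 87.6
tool x [-0.44  0.9   0.  ] y [-0.  0. -1.] z [-0.9  -0.44  0.  ]
q [-0.82  0.36  0.01 -0.   -1.22 -0.29]
shift now-axes [ 1.23 -0.41 -1.09] new-axes [ 1.59 -0.41 -0.43] turn/5deg [-0.01  5.28  0.02]
t 0.1 pos [ 299.9  -604.17  186.23] F [0.58 0.83 0.14] w 87.6
tool x [-0.44  0.9   0.  ] y [-0.  0. -1.] z [-0.9  -0.44  0.  ]
q [-0.82  0.36  0.01 -0.   -1.22 -0.29]
shift now-axes [ 1.23 -0.41 -1.09] new-axes [-1.59 -0.41  0.43] turn/5deg [  0.02 -30.72   0.01]
{'fx': 301.04758755586977, 'fy': 301.04758755586977, 'cx': 280.5530659311832, 'cy': 213.11725827431522, 'position': array([ 225.92062039, -641.45925144,  384.21959413]), 'rotation': array([ 0.52074926, -0.07983716, -0.13142073,  0.83974688])}
[  -0.22494312 -197.98343271   82.87126329] [[ 1.    0.   -0.  ]
 [-0.    0.3  -0.95]
 [ 0.    0.95  0.3 ]]
```

```bash
python3 -m inch '{"delta_pos":[[0,-0.01,0],[0,-0.01,0],[0,-0.01,0],[0,-0.01,0],[0,-0.01,0],[0,-0.01,0],[0.1127,-0.006,-0.0188],[0.1127,-0.006,-0.0188],[0.1127,-0.006,-0.0188],[0.1127,-0.006,-0.0188],[0.1127,-0.006,-0.0188],[0.1127,-0.006,-0.0188],[0.1127,-0.006,-0.0188],[0.1127,-0.006,-0.0188],[0.1127,-0.006,-0.0188],[0.1127,-0.006,-0.0188],[0.1127,-0.006,-0.0188],[0.1127,-0.006,-0.0188],[0.1127,-0.006,-0.0188],[0.1127,-0.006,-0.0188]],"rot":[[0,1,0],[0,1,0],[0,1,0],[0,1,0],[0,1,0],[0,0.9,0],[0,0,0],[0,0,0],[0,0,0],[0,0,0],[0,0,0],[0,0,0],[0,0,0],[0,0,0],[0,0,0],[0,0,0],[0,0,0],[0,0,0],[0,0,0],[0,0,0]],"hand":[1,1,1,1,1,1,1,1,1,1,1,1,1,1,1,1,1,1,1,1]}' 20
python3 -m inch '{"delta_pos":[[0,0,0]],"rot":[[0,0,0]],"hand":[1]}'
python3 - <<'E'
from h import *
import pickle
ci=cams.camera_info("wrist");p,d=cams.capture("wrist")
pickle.dump((ci,p,d),open("pics/w1.pkl","wb")); cv2.imwrite("pics/w1.png",cv2.resize(p[:,:,::-1],(800,600),interpolation=cv2.INTER_CUBIC))
E
python3 st.py 500 -125 230 86.8
```

```text
time: 2.1
tool_pos: [439.1, 21.9, 244.9]
ee_rot: [-0.513, 0.513, 0.487, -0.486]
contact_force: [1.5, -0.4, 0.3]
width: 0.3
time: 2.2
tool_pos: [440.3, 24.1, 244.7]
ee_rot: [0.512, -0.512, -0.488, 0.487]
contact_force: [-0.3, -0.8, 0.3]
width: 0.7
t 2.25 pos [439.5   22.22 244.38] F [ 0.52 -0.91  1.19] w 0.7
tool x [ 0.05  1.   -0.  ] y [-0. -0. -1.] z [-1.    0.05  0.  ]
q [ 0.5  -0.08 -0.38 -0.   -1.27 -2.12]
shift now-axes [-0.36  0.04 -0.17] new-axes [-0.36  0.04 -0.17] turn/5deg [-0.01  0.07 -0.  ]
```

View pics/w1.png

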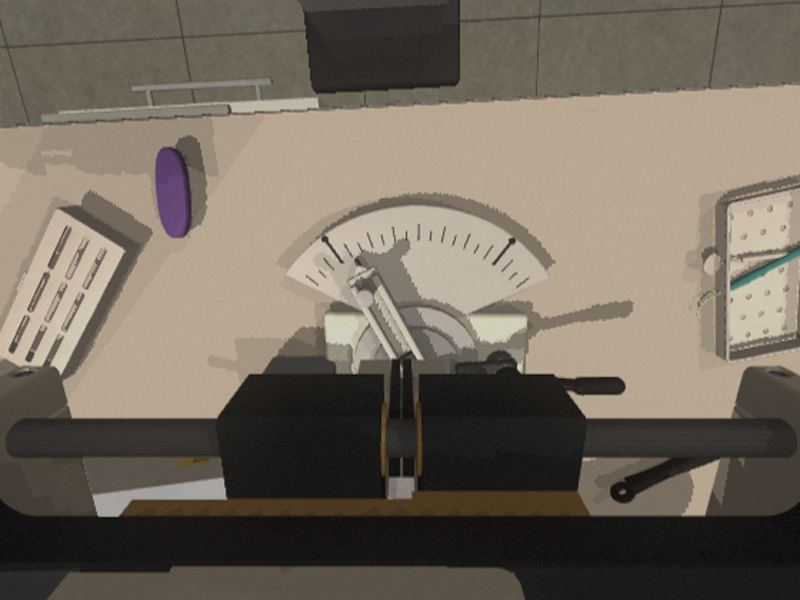

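Wrist view, turned so the robot is at the top. Left mark: dot (513,241), inner end (497,264). Right mark: dot (325,240), inner end (342,262). Pointer tip is near (361,262), the handle at about (366,293), and the lever end at (620,386). The fingers hide the middle.

```bash
python3 - <<'E'
from h import *
import pickle
np.set_printoptions(precision=1,suppress=True)
ci,p,d=pickle.load(open("pics/w1.pkl","rb"))
f=lambda x,y:((x+.5)*.7-.5,(y+.5)*.7-.5)
P={}
for n,x,y,z in [("Lo",513,241,20),("Li",497,264,20),("Ro",325,240,20),("Ri",342,262,20),("mid",419,225,20),("ptr",361,262,20),("handtop",361,276,84),("levtip",624,386,86),("post",503,362,95)]:
    u=f(x,y); P[n]=onz(ci,*u,z); print(n,P[n],"dep",pt(ci,*u,d[int(u[1]+.5),int(u[0]+.5)]))
# fit machine pose from scale + post + switch foot (scene/side)
ang=np.radians(35); mk=lambda r,s:(-r*np.cos(ang),s*r*np.sin(ang))
obs=[(mk(130,1),P["Li"][:2]),(mk(130,-1),P["Ri"][:2]),((45,-122),(595.5,-90.5)),((0,90),(564,122))]
M=np.array([o[0] for o in obs]);W=np.array([o[1] for o in obs])
mc,wc=M.mean(0),W.mean(0);a=M-mc;b=W-wc
th=np.arctan2((a[:,0]*b[:,1]-a[:,1]*b[:,0]).sum(),(a*b).sum());Rm=np.array([[np.cos(th),-np.sin(th)],[np.sin(th),np.cos(th)]])
o=wc-Rm@mc; print("origin",o,"yaw deg",np.degrees(th),"res",W-(M@Rm.T+o))
np.savez("pose.npz",o=o,R=Rm)
for n in P: print(n,"machine",(P[n][:2]-o)@Rm, np.hypot(*(P[n][:2]-o)))
print("handle at mark",o+Rm@np.array(mk(102,1)),"switch hinge",o+Rm@[45,-122],"post",o+Rm@[0,90])
E
```

```text
Lo [431.8 135.4  20. ] dep [431.7 135.3  20.6]
Li [454.2 120.1  20. ] dep [453.8 119.7  21.7]
Ro [421.7 -49.5  20. ] dep [421.6 -49.3  20.7]
Ri [444.5 -34.7  20. ] dep [444.1 -34.5  21.9]
mid [411.6  43.5  20. ] dep [411.4  43.4  21.6]
ptr [445.4 -15.8  20. ] dep [445.5 -15.8  19.8]
handtop [444.3 -10.1  84. ] dep [454.6 -14.6  41.4]
levtip [560.4 225.5  86. ] dep [557.8 222.9  90.7]
post [526.  110.7  95. ] dep [551.4 123.2  42.6]
origin [557.   34.3] yaw deg -3.9057479972961264 res [[-1.6  4.1]
 [-1.2 -1.9]
 [ 1.9 -0. ]
 [ 0.9 -2.1]]
Lo machine [-131.7   92.3] 160.87722490277255
Li machine [-108.4   78.6] 133.87006472410246
Ro machine [-129.3  -92.8] 159.13068778451722
Ri machine [-107.5  -76.6] 132.0259161431394
mid machine [-145.6   -0.8] 145.6283643430349
ptr machine [-107.9  -57.6] 122.31042654109989
handtop machine [-109.4  -52. ] 121.16272833701785
levtip machine [ -9.6 190.9] 191.1762244646906
post machine [-36.1  74. ] 82.37568057675976
handle at mark [477.6  98.4] switch hinge [593.6 -90.5] post [563.1 124.1]
```

```bash
python3 -m inch '{"delta_pos":[[-0.0586,0,-0.08],[-0.0586,0,-0.08],[-0.0586,0,-0.08],[-0.0586,0,-0.08],[-0.0586,0,-0.08],[0,0,0],[0,0.1,0],[0,0.1,0],[0,0.1,0],[0,0.086,0],[0,0,0],[0,0,0]],"rot":[[0,0,0],[0,0,0],[0,0,0],[0,0,0],[0,0,0],[0,0,0],[0,0,0],[0,0,0],[0,0,0],[0,0,0],[0,0,0],[0,0,0]],"hand":[0.32,0.32,0.32,0.32,0.32,0.32,0.32,0.32,0.32,0.32,0.32,0.32]}'
python3 st.py 592.7 -103.5 90 86.1
```

```text
time: 3.45
tool_pos: [592.5, -106.6, 90.8]
ee_rot: [0.513, -0.513, -0.486, 0.487]
contact_force: [0.7, 0.4, 0.9]
width: 59.8
t 3.45 pos [ 592.54 -106.56   90.83] F [0.69 0.42 0.94] w 59.8
tool x [ 0.05  1.   -0.  ] y [-0. -0. -1.] z [-1.    0.05  0.  ]
q [ 0.15  0.32 -0.28  0.   -0.97 -1.77]
shift now-axes [0.01 0.   0.  ] new-axes [0.01 0.   0.  ] turn/5deg [-0.01  0.16 -0.01]
```

```bash
python3 -m inch '{"delta_pos":[[0.01,0,0],[0.01,0,0],[0.01,0,0],[0.01,0,0],[0.01,0,0]],"rot":[[0,0,0],[0,0,0],[0,0,0],[0,0,0],[0,0,0]],"hand":[0.32,0.32,0.32,0.32,0.32]}'
python3 -m inch '{"delta_pos":[[0.01,0,0],[0.01,0,0],[0.01,0,0],[0.005,0,0],[0,0,0]],"rot":[[0,0,0],[0,0,0],[0,0,0],[0,0,0],[0,0,0]],"hand":[0.32,0.32,0.32,0.32,0.32]}'
python3 - <<'E'
from h import *
p,d=cams.capture("scene");np.savez("pics/scene1.npz",p=p,d=d)
q,d=cams.capture("side");np.savez("pics/side1.npz",p=q,d=d)
print(readout.get_state()['tool_pos'])
cv2.imwrite("pics/sw1.png",np.hstack([cv2.resize(p[195:255,220:300,::-1],(400,300)),cv2.resize(q[165:225,265:345,::-1],(400,300))]))
E
```

```text
time: 3.95
tool_pos: [594.1, -85.3, 90.8]
ee_rot: [-0.513, 0.513, 0.487, -0.486]
contact_force: [0.1, 0.2, 0.5]
width: 60.1
time: 4.45
tool_pos: [594.7, -71.5, 90.2]
ee_rot: [0.513, -0.513, -0.486, 0.486]
contact_force: [0.5, -0.2, -0.2]
width: 59.6
[594.62346008 -71.7888095   90.22078143]
```

View pics/sw1.png

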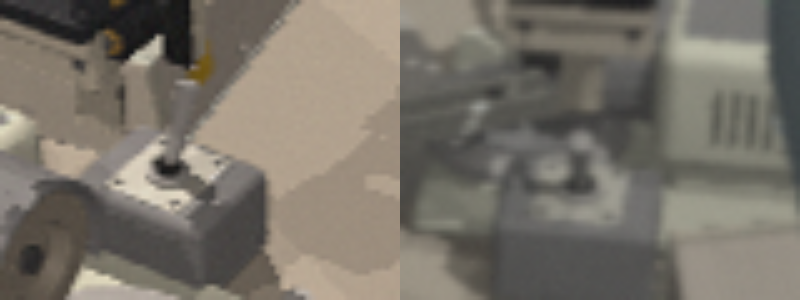

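```bash
python3 - <<'E'
from h import *
np.set_printoptions(precision=1,suppress=True)
for n in("scene","side"):
    ci=cams.camera_info(n); f=np.load(f"pics/{n}1.npz"); x0,y0=(220,195) if n=="scene" else (265,165)
    P=np.array([[594.6,-101.8,90],[594.6,-41.8,90],[593.5,-110,110],[593.6,-90.5,116]])
    print(n,(proj(ci,P)-[x0,y0])*5)
ci=cams.camera_info("scene");d=np.load("pics/scene1.npz")['d'];C=cloud(ci,d)
for x,y in[(185,85),(183,105),(178,135),(145,60),(140,100),(97,60),(95,100)]: print((x,y),C[195+y//5,220+x//5])
E
```

```text
scene [[173.7 120.7]
 [115.8 177.8]
 [181.7  84.9]
 [162.6  93.8]]
side [[178.4 159.8]
 [182.2 102. ]
 [177.5 137.8]
 [179.4 109.5]]
(185, 85) [ 590.8 -109.3  111.2]
(183, 105) [ 591.9 -104.8   99.9]
(178, 135) [591.6 -97.7  83.7]
(145, 60) [ 648.5 -156.    81.1]
(140, 100) [ 648.4 -148.1   56.9]
(97, 60) [560.6  16.4 214.2]
(95, 100) [594.4 -27.7 151. ]
```

```bash
python3 - <<'E'
from h import *
np.set_printoptions(precision=0,suppress=True)
for n in("scene","side"):
    ci=cams.camera_info(n);d=np.load(f"pics/{n}1.npz")['d'];d0=np.load(f"pics/{n}0.npz")['d']
    C=cloud(ci,d);m=(abs(d-d0)>15)&(d>0)&(C[...,2]<230)&(abs(C[...,1]+70)<150)&(abs(C[...,0]-595)<60)
    for z in range(60,230,10):
        k=m&(abs(C[...,2]-z)<5)
        if k.sum(): 
            ys=np.sort(C[k][:,1]);print(n,z,k.sum(),"x",np.percentile(C[k][:,0],[5,50,95]),"y",np.percentile(ys,[2,25,50,75,98]))
p=np.load("pics/side1.npz")['p'][60:240,225:385,::-1]; q=np.load("pics/scene1.npz")['p'][120:270,180:340,::-1]
cv2.imwrite("pics/sw2.png",np.hstack([cv2.resize(q,(400,375)),np.zeros((375,4,3),np.uint8),cv2.resize(p[:150],(396,375))]))
E
```

```text
scene 60 1 x [568. 568. 568.] y [-68. -68. -68. -68. -68.]
scene 70 4 x [593. 600. 639.] y [-143.  -46.    9.   36.   59.]
scene 100 1 x [641. 641. 641.] y [74. 74. 74. 74. 74.]
scene 110 1 x [602. 602. 602.] y [75. 75. 75. 75. 75.]
scene 130 23 x [585. 592. 612.] y [-106. -104. -103.  -30.   38.]
scene 140 61 x [583. 591. 606.] y [-114. -103.  -35.  -27.  -25.]
scene 150 57 x [582. 589. 604.] y [-114. -104.  -41.  -28.  -24.]
scene 160 44 x [582. 587. 602.] y [-115. -103. -100.  -29.  -23.]
scene 170 40 x [581. 586. 595.] y [-119. -109. -103. -101.  -27.]
scene 180 23 x [580. 584. 601.] y [-119. -110. -108. -105.  -28.]
scene 190 11 x [591. 597. 612.] y [-109. -107. -106. -105.  -11.]
scene 200 136 x [553. 574. 628.] y [-154. -104.   13.   16.   18.]
scene 210 249 x [553. 566. 625.] y [-153. -104.  -54.   15.   19.]
scene 220 254 x [553. 569. 620.] y [-155. -113.  -36.  -10.   24.]
side 60 2 x [580. 598. 617.] y [-93. -84. -74. -64. -55.]
side 80 1 x [644. 644. 644.] y [-152. -152. -152. -152. -152.]
side 100 1 x [615. 615. 615.] y [-13. -13. -13. -13. -13.]
side 120 1 x [637. 637. 637.] y [-31. -31. -31. -31. -31.]
side 130 4 x [592. 595. 638.] y [-116. -113. -111.  -70.   40.]
side 140 28 x [583. 591. 602.] y [-124. -118. -116. -114. -111.]
side 150 21 x [583. 593. 601.] y [-122. -119. -117. -116. -113.]
side 160 23 x [582. 590. 599.] y [-123. -121. -118. -117. -114.]
side 170 15 x [584. 593. 601.] y [-123. -122. -121. -119. -115.]
side 180 1 x [582. 582. 582.] y [-126. -126. -126. -126. -126.]
side 190 6 x [588. 617. 625.] y [-158. -157. -156. -154. -154.]
side 200 95 x [554. 592. 631.] y [-164. -160. -158. -156.  -30.]
side 210 163 x [556. 600. 631.] y [-165. -160. -157.  -56.   10.]
side 220 140 x [556. 598. 634.] y [-168. -164. -105.  -26.   10.]
```

View pics/sw2.png

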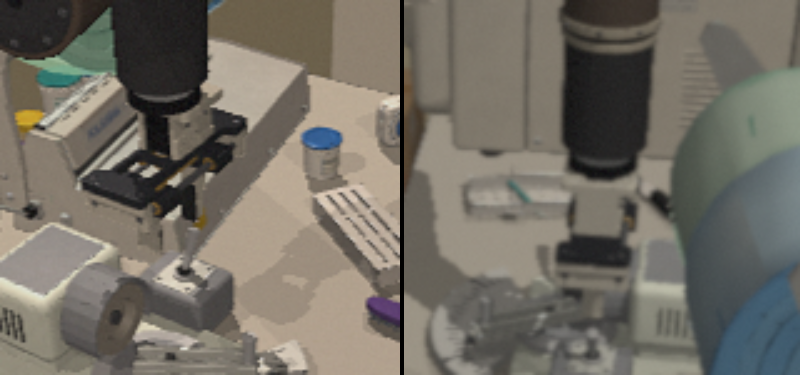

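The pictures show the real fingertips at z≈133 (body at 200), while the readout says 90. The xy agrees, so the reading is about 43 mm too low in z. The lever at (257,212) in the scene view hasn't moved. I'll back off, lower by that amount, and check the heights again.

```bash
cat > tip.py <<'E'
from h import *
# finger bottom height seen by the scene camera, against the first depth picture
np.set_printoptions(precision=0,suppress=True)
s=readout.get_state();t=s['tool_pos'];print("tcp",t,"F",s['contact_force'].round(1))
for n in("scene","side"):
    ci=cams.camera_info(n);p,d=cams.capture(n);np.savez(f"pics/{n}_last.npz",p=p,d=d);d0=np.load(f"pics/{n}0.npz")['d']
    C=cloud(ci,d);m=(d0-d>12)&(d>0)&(np.hypot(C[...,0]-t[0],C[...,1]-t[1])<75)&(C[...,2]<230)&(C[...,2]>20)
    z=C[m][:,2]; h,e=np.histogram(z,np.arange(40,240,10)); print(n,"z hist from 40:",h)
E
python3 -m inch '{"delta_pos":[[-0.05,0,0],[-0.035,0,0],[0,0,0],[0,0.05,0],[0,0.05,0],[0,0,0],[0,0,0]],"rot":[[0,0,0],[0,0,0],[0,0,0],[0,0,0],[0,0,0],[0,0,0],[0,0,0]],"hand":[0.32,0.32,0.32,0.32,0.32,0.32,0.32]}'
python3 tip.py
```

```text
time: 5.25
tool_pos: [592.7, -105.9, 50.4]
ee_rot: [0.513, -0.513, -0.486, 0.487]
contact_force: [0.8, -0.2, -0.2]
width: 60.2
tcp [ 593. -106.   50.] F [ 1. -0. -0.]
scene z hist from 40: [  0   0   0   0   0  36  56  46  40  27  14  11  75 186  82 272  94  92
 101]
side z hist from 40: [  0   1   3   0   0  16  28  22  23   5   0   0  15  85  25  83 109  63
  65]
```

```bash
python3 -m inch '{"delta_pos":[[0.01,0,0],[0.01,0,0],[0.01,0,0],[0.01,0,0],[0.01,0,0]],"rot":[[0,0,0],[0,0,0],[0,0,0],[0,0,0],[0,0,0]],"hand":[0.32,0.32,0.32,0.32,0.32]}'
python3 -m inch '{"delta_pos":[[0.01,0,0],[0.01,0,0],[0.01,0,0],[0.005,0,0],[0,0,0]],"rot":[[0,0,0],[0,0,0],[0,0,0],[0,0,0],[0,0,0]],"hand":[0.32,0.32,0.32,0.32,0.32]}'
python3 -m inch '{"delta_pos":[[-0.025,0,0],[0,-0.1,0],[0,-0.1,0],[0,-0.02,0]],"rot":[[0,0,0],[0,0,0],[0,0,0],[0,0,0]],"hand":[0.32,0.32,0.32,0.32]}'
python3 - <<'E'
from h import *
np.set_printoptions(precision=1,suppress=True)
p,d=cams.capture("scene");q,d2=cams.capture("side")
C=cloud(cams.camera_info("scene"),d);m=(abs(C[...,0]-595)<22)&(abs(C[...,1]+95)<40)&(C[...,2]>80)&(C[...,2]<122)
for z in(85,95,105,115): 
    k=m&(abs(C[...,2]-z)<5); print(z,k.sum(),np.median(C[k],0) if k.any() else 0)
cv2.imwrite("pics/sw3.png",np.hstack([cv2.resize(p[195:255,220:300,::-1],(400,300)),cv2.resize(q[165:225,265:345,::-1],(400,300))]))
E
```

```text
time: 5.85
tool_pos: [594.0, -86.1, 50.8]
ee_rot: [-0.513, 0.514, 0.486, -0.487]
contact_force: [-0.7, -10.1, 7.2]
width: 59.4
time: 6.35
tool_pos: [594.6, -71.1, 50.1]
ee_rot: [0.513, -0.513, -0.486, 0.486]
contact_force: [0.1, 0.2, -0.6]
width: 59.5
time: 6.75
tool_pos: [596.8, -82.4, 143.2]
ee_rot: [-0.511, 0.515, 0.488, -0.485]
contact_force: [1.2, -0.6, 0.4]
width: 59.7
85 10 [593.9 -88.   84. ]
95 12 [592.7 -87.4  95.3]
105 12 [591.8 -86.5 105.5]
115 18 [593.  -87.5 115.2]
```

Switch upright (lever column at y≈-87 at every height). Before moving to the clamp lever I'll check for tall obstacles around it.

```bash
python3 - <<'E'
from h import *
np.set_printoptions(precision=0,suppress=True)
for n in("scene","side"):
    C=cloud(cams.camera_info(n),np.load(f"pics/{n}0.npz")['d'])
    for x in range(450,760,40):
        print(n,x,[int(np.percentile(C[k][:,2],97)) if (k:=(abs(C[...,0]-x)<20)&(abs(C[...,1]-y)<20)&(C[...,2]>-30)).sum()>3 else -1 for y in range(80,400,40)])
E
python3 st.py 592 209 143 86.1
```

```text
scene 450 [22, 21, 21, 2, 2, 2, 14, 20]
scene 490 [31, 22, 21, 2, 2, 2, 12, 20]
scene 530 [37, 58, 21, 2, 2, 2, 2, 21]
scene 570 [46, 72, 78, 92, 88, 2, 2, 20]
scene 610 [118, 22, 20, 2, 2, 2, 2, 2]
scene 650 [125, 22, 20, 2, 2, 2, 3, -1]
scene 690 [126, 22, 18, 3, 2, 3, -1, -1]
scene 730 [126, 22, 16, 2, 2, 27, 21, -1]
side 450 [24, 22, 23, 4, 5, 4, 16, 21]
side 490 [31, 23, 21, 4, 4, 4, 5, 19]
side 530 [37, 25, 23, 3, 3, 3, 6, 21]
side 570 [48, 73, 92, 94, 4, 3, 4, 20]
side 610 [-1, -1, -1, -1, -1, 4, 5, 4]
side 650 [127, -1, -1, -1, -1, 3, 5, 4]
side 690 [127, -1, -1, -1, -1, -1, 3, 24]
side 730 [-1, -1, -1, -1, -1, -1, -1, -1]
t 6.85 pos [595.24 -82.05 140.16] F [-0.23  0.8   0.29] w 59.9
tool x [0.05 1.   0.  ] y [ 0.  0. -1.] z [-1.    0.05 -0.  ]
q [ 0.19  0.27 -0.23  0.   -1.07 -1.81]
shift now-axes [ 0.73 -0.01  0.05] new-axes [ 0.73 -0.01  0.06] turn/5deg [0.04 0.16 0.01]
```

```bash
python3 -m inch '{"delta_pos":[[0.104,0,0.007],[0.104,0,0.007],[0.104,0,0.007],[0.104,0,0.007],[0.104,0,0.007],[0.104,0,0.007],[0.102,0,0.006],[0,0.06,0],[0,0.06,0],[0,0,0],[0,0,0]],"rot":[[0,0,0],[0,0,0],[0,0,0],[0,0,0],[0,0,0],[0,0,0],[0,0,0],[0,0,0],[0,0,0],[0,0,0],[0,0,0]],"hand":[1,1,1,1,1,1,1,1,1,1,1]}'
python3 tip.py;  python3 st.py 592 209 34 86.1
```

```text
time: 7.95
tool_pos: [590.1, 208.5, 89.2]
ee_rot: [0.513, -0.513, -0.485, 0.487]
contact_force: [0.3, 0.3, 2.7]
width: 0.6
tcp [590. 208.  89.] F [0. 0. 3.]
scene z hist from 40: [  0   0   0   0   0   0   0   0   0  51  57  55  49  10   3  20 164 407
 173]
side z hist from 40: [ 0  0  0  1  0  0  0  0  0 17 18 19  5  0  0  0  5 48 27]
t 8.05 pos [591.26 209.05  91.05] F [ 0.37 -0.29 -0.  ] w 0.5
tool x [0.05 1.   0.  ] y [ 0.  0. -1.] z [-1.    0.05 -0.  ]
q [ 0.65  0.35 -0.23  0.   -0.99 -2.28]
shift now-axes [-0.    0.14 -0.  ] new-axes [-0.    0.14 -0.  ] turn/5deg [0.01 0.16 0.  ]
```

```bash
python3 -m inch '{"delta_pos":[[0,0.07,0],[0,0.068,0],[0,0,0],[0,0,0.015],[0,0,0.015],[0,0,0.01]],"rot":[[0,0,0],[0,0,0],[0,0,0],[0,0,0],[0,0,0],[0,0,0]],"hand":[1,1,1,1,1,1]}'
python3 -m inch '{"delta_pos":[[0,0,0.01],[0,0,0.01]],"rot":[[0,0,0],[0,0,0]],"hand":[1,1]}'
python3 -m inch '{"delta_pos":[[0,0,0.01],[0,0,0.01]],"rot":[[0,0,0],[0,0,0]],"hand":[1,1]}'
```

```text
time: 8.65
tool_pos: [575.7, 210.8, 37.1]
ee_rot: [-0.513, 0.514, 0.488, -0.485]
contact_force: [3.8, -1.9, -0.7]
width: 0.5
time: 8.85
tool_pos: [568.4, 210.9, 37.0]
ee_rot: [-0.512, 0.514, 0.488, -0.485]
contact_force: [6.8, -3.9, 0.6]
width: 0.3
time: 9.05
tool_pos: [561.3, 211.4, 37.2]
ee_rot: [-0.512, 0.514, 0.488, -0.485]
contact_force: [9.9, -5.1, -0.5]
width: 0.5
```

```bash
python3 -m inch '{"delta_pos":[[0,0,0.01],[0,0,0.01]],"rot":[[0,0,0],[0,0,0]],"hand":[1,1]}'
python3 -m inch '{"delta_pos":[[0,0,0.01],[0,0,0.01]],"rot":[[0,0,0],[0,0,0]],"hand":[1,1]}'
python3 -m inch '{"delta_pos":[[0,0,0.01],[0,0,0.01]],"rot":[[0,0,0],[0,0,0]],"hand":[1,1]}'
```

```text
time: 9.25
tool_pos: [553.7, 212.2, 37.3]
ee_rot: [-0.512, 0.514, 0.489, -0.485]
contact_force: [10.0, -3.6, 0.1]
width: 0.5
time: 9.45
tool_pos: [545.8, 213.0, 37.4]
ee_rot: [-0.512, 0.514, 0.489, -0.484]
contact_force: [9.8, -2.3, 0.1]
width: 0.3
time: 9.65
tool_pos: [537.9, 213.7, 37.4]
ee_rot: [-0.512, 0.514, 0.489, -0.484]
contact_force: [8.9, -1.5, 0.6]
width: 0.3
```

```bash
python3 -m inch '{"delta_pos":[[-0.001,0,0.01],[-0.001,0,0.01],[-0.001,0,0.005],[0,0,0]],"rot":[[0,0,0],[0,0,0],[0,0,0],[0,0,0]],"hand":[1,1,1,1]}'
python3 -m inch '{"delta_pos":[[0.002,0,-0.05],[0.0,-0.1,0],[0,-0.1,0],[0,-0.05,0]],"rot":[[0,0,0],[0,0,0],[0,0,0],[0,0,0]],"hand":[1,1,1,1]}'
cat > look.py <<'E'
from h import *
import pickle,sys
np.set_printoptions(precision=1,suppress=True)
g=np.load("pose.npz");o,Rm=g['o'],g['R']
p,d=cams.capture("scene");ci=cams.camera_info("scene");C=cloud(ci,d);cv2.imwrite(f"pics/{sys.argv[1]}.png",cv2.resize(p[195:330,150:310,::-1],(640,540),interpolation=cv2.INTER_CUBIC))
M=(C[...,:2]-o)@Rm; v=p.max(2)
post=np.array([0,90.]); r=np.hypot(*(M-post).transpose(2,0,1))
k=(v<75)&(C[...,2]>72)&(C[...,2]<100)&(r>45)&(r<112)
a=(M[k]-post); print("lever n",k.sum(),"angle deg in machine",np.degrees(np.arctan2(np.median(a[:,1]),np.median(a[:,0]))), "z",np.median(C[k][:,2]))
k=(C[...,2]>66)&(C[...,2]<90)&(np.hypot(M[...,0],M[...,1])>85)&(np.hypot(M[...,0],M[...,1])<120)&(M[...,0]<-40)&(abs(M[...,1])<95)
if k.any(): h=np.median(M[k],0); print("handle n",k.sum(),"machine",h,"deg left",np.degrees(np.arctan2(h[1],-h[0])),"world",np.median(C[k],0))
E
python3 look.py l1
python3 - <<'E'
import numpy as np,sys
sys.argv=['x','old']
src=open('look.py').read().replace('cams.capture("scene")','(lambda z:(z["p"],z["d"]))(np.load("pics/scene0.npz"))')
exec(src)
E
```

```text
time: 10.05
tool_pos: [527.3, 213.3, 37.3]
ee_rot: [-0.512, 0.514, 0.489, -0.484]
contact_force: [6.7, -0.4, 1.4]
width: 1.0
time: 10.45
tool_pos: [545.7, 212.1, 139.2]
ee_rot: [-0.513, 0.514, 0.488, -0.485]
contact_force: [1.1, -0.7, 0.7]
width: 0.3
lever n 136 angle deg in machine 132.76754877002753 z 88.90386182480916
handle n 44 machine [-91.3 -46. ] deg left -26.762156771260095 world [463.1  -5.5  81.4]
lever n 153 angle deg in machine 98.44942320294992 z 87.89159573243717
handle n 46 machine [-91.7 -45.8] deg left -26.53828284581688 world [462.3  -5.2  81.1]
```

```bash
python3 -m inch '{"delta_pos":[[-0.093,0,0.03],[-0.093,0,0.03],[-0.093,0,0.03],[-0.093,0,0.03],[-0.093,0,0.03],[-0.093,0,0.03],[0,0.08,0],[0,0.08,0],[0,0,0],[0,0,0]],"rot":[[0,0,0],[0,0,0],[0,0,0],[0,0,0],[0,0,0],[0,0,0],[0,0,0],[0,0,0],[0,0,0],[0,0,0]],"hand":[0.43,0.43,0.43,0.43,0.43,0.43,0.43,0.43,0.43,0.43]}'
python3 tip.py; python3 st.py 463.5 -8 21 86.1
```

```text
time: 11.5
tool_pos: [460.6, -7.7, 71.7]
ee_rot: [0.513, -0.513, -0.486, 0.487]
contact_force: [0.5, 1.0, 0.6]
width: 49.7
tcp [461.  -8.  72.] F [0. 1. 1.]
scene z hist from 40: [  0   0   0   0   0   0   0  38  51  25  22  27   8  12  66 170 180 271
 189]
side z hist from 40: [  1   2   0   0   1   0   0  14  22  22  21   5   0   0  26  52  40  67
 124]
t 11.6 pos [461.76  -7.12  72.61] F [-0.02  0.16 -0.44] w 50.1
tool x [0.05 1.   0.  ] y [ 0.  0. -1.] z [-1.    0.05 -0.  ]
q [ 0.41  0.12 -0.6   0.   -0.85 -2.04]
shift now-axes [-0.    0.13 -0.  ] new-axes [-0.    0.13 -0.  ] turn/5deg [0.02 0.17 0.01]
```

```bash
python3 -m inch '{"delta_pos":[[0,0.065,0],[0,0.06,0],[0,0,0],[0.01,0,0.002],[0.01,0,0.002],[0.01,0,0.002],[0.01,0,0.002],[0.01,0,0.002],[0.01,0,0.002],[0.01,0,0.002],[0.01,0,0.002]],"rot":[[0,0,0],[0,0,0],[0,0,0],[0,0,0],[0,0,0],[0,0,0],[0,0,0],[0,0,0],[0,0,0],[0,0,0],[0,0,0]],"hand":[0.43,0.43,0.43,0.43,0.43,0.43,0.43,0.43,0.43,0.43,0.43]}'; python3 look.py g1
```

```text
time: 12.7
tool_pos: [455.3, 24.6, 20.8]
ee_rot: [0.514, -0.513, -0.486, 0.487]
contact_force: [-1.1, -3.5, -0.9]
width: 49.8
lever n 139 angle deg in machine 132.37170275621722 z 89.41768394197061
handle n 63 machine [-109.3   11.8] deg left 6.177646160560746 world [447.4  53.7  73.4]
```

```bash
python3 -m inch '{"delta_pos":[[0.015,0,0.001],[0.015,0,0.001],[0.015,0,0.001],[0.015,0,0.001],[0.015,0,0],[0.015,0,-0.003],[0.015,0,-0.003],[0.015,0,-0.004],[0.015,0,-0.004],[0.015,0,-0.005],[0.015,0,-0.005],[0.01,0,-0.005],[0.01,0,-0.003],[0,0,0]],"rot":[[0,0,0],[0,0,0],[0,0,0],[0,0,0],[0,0,0],[0,0,0],[0,0,0],[0,0,0],[0,0,0],[0,0,0],[0,0,0],[0,0,0],[0,0,0],[0,0,0]],"hand":[0.43,0.43,0.43,0.43,0.43,0.43,0.43,0.43,0.43,0.43,0.43,0.43,0.43,0.43]}'
python3 - <<'E'
from h import *
import pickle
ci=cams.camera_info("wrist");p,d=cams.capture("wrist")
pickle.dump((ci,p,d),open("pics/w2.pkl","wb"))
u=proj(ci,np.array([[453,118,20]]))[0].astype(int);print(u, readout.get_state()['tool_pos'])
x,y=max(0,u[0]-70),max(0,u[1]-52);np.save("pics/w2o.npy",[x,y]);print(x,y)
cv2.imwrite("pics/w2.png",cv2.resize(p[y:y+105,x:x+140,::-1],(560,420),interpolation=cv2.INTER_CUBIC))
E
```

```text
time: 14.15
tool_pos: [472.1, 98.7, 21.2]
ee_rot: [-0.513, 0.513, 0.487, -0.486]
contact_force: [-0.3, 0.6, 0.1]
width: 49.9
[306 212] [471.83449175  98.4894378   21.19711442]
236 160
```

View pics/w2.png

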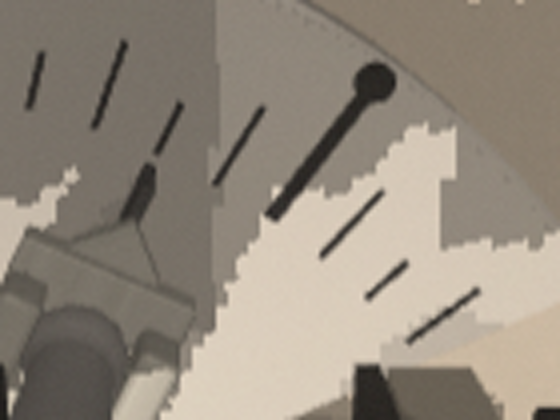

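The pointer tip at crop (152,168) stands at about the 25° tick. The left mark runs from (275,214) to the dot (375,82).

```bash
cat > ptr.py <<'E'
from h import *
import pickle,sys
np.set_printoptions(precision=1,suppress=True)
n=sys.argv[1];v=list(map(float,sys.argv[2:8]));ci,_,_=pickle.load(open(f"pics/{n}.pkl","rb"));x0,y0=np.load(f"pics/{n}o.npy")
f=lambda x,y:onz(ci,x0+(x+.5)/4-.5,y0+(y+.5)/4-.5,20)[:2]
t,i,o=f(*v[:2]),f(*v[2:4]),f(*v[4:6])
u=(i-o)/np.linalg.norm(i-o); piv=i+130*u; a=lambda p:np.degrees(np.arctan2(*(p-piv)[::-1]))
print("tip",t,"in",i,"out",o,"pivot",piv,"len",np.linalg.norm(i-o),"tip r",np.linalg.norm(t-piv),"deg left to go",a(t)-a(i),"dist",np.linalg.norm(t-i))
E
python3 ptr.py w2 152 168 272 217 375 82
```

```text
tip [444.2  95.4] in [454.2 115.7] out [431.3 133.7] pivot [556.4  35.4] len 29.079893279300556 tip r 127.20663558745181 deg left to go 10.001106131990156 dist 22.59154642087008
```

```bash
python3 -m inch '{"delta_pos":[[0.005,0,-0.0028],[0.005,0,-0.0028],[0.005,0,-0.0028],[0.005,0,-0.0028],[0.005,0,-0.0028],[0.005,0,-0.0028],[0.005,0,-0.0028],[0.005,0,-0.0028],[0,0,0]],"rot":[[0,0,0],[0,0,0],[0,0,0],[0,0,0],[0,0,0],[0,0,0],[0,0,0],[0,0,0],[0,0,0]],"hand":[0.43,0.43,0.43,0.43,0.43,0.43,0.43,0.43,0.43]}'
cat > wl.py <<'E'
from h import *
import pickle,sys
n=sys.argv[1]
ci=cams.camera_info("wrist");p,d=cams.capture("wrist")
pickle.dump((ci,p,d),open(f"pics/{n}.pkl","wb"))
u=proj(ci,np.array([[450,116,20]]))[0].astype(int);print(u, readout.get_state()['tool_pos'])
x,y=max(0,u[0]-70),max(0,u[1]-52);np.save(f"pics/{n}o.npy",[x,y])
cv2.imwrite(f"pics/{n}.png",cv2.resize(p[y:y+105,x:x+140,::-1],(560,420),interpolation=cv2.INTER_CUBIC))
E
python3 wl.py w3
```

```text
time: 15.1
tool_pos: [481.5, 113.8, 21.1]
ee_rot: [-0.513, 0.513, 0.487, -0.486]
contact_force: [0.7, -1.1, 0.5]
width: 50.1
[281 196] [481.49627472 113.83025023  21.13831954]
```

View pics/w3.png

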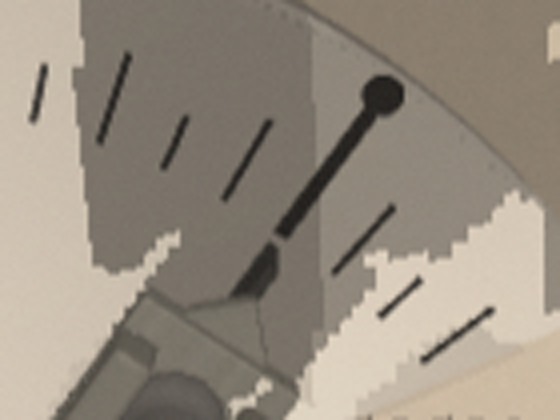

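The pointer tip, at crop (275,246), nearly meets the mark's inner end at (282,234). The dot is at (383,96).

```bash
python3 ptr.py w3 275 246 282 234 383 96
```

```text
tip [456.4 114.4] in [454.3 115.7] out [431.5 133.6] pivot [556.4  35.2] len 28.99446727383628 tip r 127.55672670435222 deg left to go -0.1126327096634725 dist 2.456352083724725
```

```bash
python3 -m inch '{"delta_pos":[[-0.01,0,0],[-0.01,0,0],[0,0,0],[0,-0.08,0],[0,-0.08,0],[0,-0.08,0],[0,0,0]],"rot":[[0,0,0],[0,0,0],[0,0,0],[0,0,0],[0,0,0],[0,0,0],[0,0,0]],"hand":[0.43,0.43,0.43,0.43,0.43,0.5,1]}'
python3 look.py g2; python3 st.py 477 165 34 86.8
```

```text
time: 15.85
tool_pos: [483.4, 106.6, 121.5]
ee_rot: [-0.512, 0.514, 0.489, -0.484]
contact_force: [0.6, -0.2, -1.1]
width: 40.5
lever n 141 angle deg in machine 132.5231262759116 z 87.96959068839772
handle n 54 machine [-87.3  58.7] deg left 33.9272480509856 world [474.2  98.9  82. ]
t 15.9 pos [482.07 106.23 119.3 ] F [-0.43 -0.14 -1.1 ] w 36.8
tool x [0.05 1.   0.  ] y [ 0.  0. -1.] z [-1.    0.05 -0.  ]
q [ 0.62  0.11 -0.48  0.   -0.97 -2.24]
shift now-axes [0.15 0.21 0.02] new-axes [0.15 0.21 0.02] turn/5deg [0.05 0.02 0.03]
```

```bash
python3 -m inch '{"delta_pos":[[0.075,0,0.01],[0.072,0,0.01],[0,0,0],[0,0,0],[0,0.08,0],[0,0.08,0],[0,0.053,0],[0,0,0]],"rot":[[0,0,0],[0,0,0],[0,0,0],[0,0,0],[0,0,0],[0,0,0],[0,0,0],[0,0,0]],"hand":[1,1,1,1,1,1,1,1]}'
python3 tip.py
python3 -m inch '{"delta_pos":[[0.0025,0,-0.01],[0.0025,0,-0.01],[0.0025,0,-0.01],[0.0075,0,-0.01],[0.0075,0,-0.01]],"rot":[[0,0,0],[0,0,0],[0,0,0],[0,0,0],[0,0,0]],"hand":[1,1,1,1,1]}'
```

```text
time: 16.7
tool_pos: [473.5, 162.0, 28.8]
ee_rot: [0.514, -0.513, -0.484, 0.488]
contact_force: [0.5, -1.3, 0.3]
width: 0.3
tcp [473. 162.  29.] F [ 0. -1.  0.]
scene z hist from 40: [ 62  39  21  50  50  28  16   2   1  26 144 382 110 347  33   3   0   0
   0]
side z hist from 40: [17 26 19 53 73 28  0  0  0  0 11 47 34 74 82 51 45 52 59]
time: 17.3
tool_pos: [495.2, 171.6, 31.8]
ee_rot: [0.514, -0.513, -0.485, 0.487]
contact_force: [-8.9, -4.1, 6.8]
width: 0.3
```

```bash
python3 -m inch '{"delta_pos":[[0,-0.012,0],[0,0,0]],"rot":[[0,0,0],[0,0,0]],"hand":[1,1]}'
python3 tip.py
python3 -m inch '{"delta_pos":[[0.0075,0,-0.01],[0.0075,0,-0.01]],"rot":[[0,0,0],[0,0,0]],"hand":[1,1]}'
```

```text
time: 17.5
tool_pos: [495.2, 171.7, 36.4]
ee_rot: [0.514, -0.513, -0.485, 0.487]
contact_force: [-3.7, -2.6, -1.7]
width: 0.6
tcp [495. 172.  36.] F [-4. -3. -2.]
scene z hist from 40: [ 40  34  11  17  74  66  25  20   2   2  54 201 337 144 351  32   7   0
   0]
side z hist from 40: [ 10   7   9  39  48  19   9   0   0   0   3  16  72   8 109  58  55  45
  44]
time: 17.8
tool_pos: [502.6, 177.1, 36.1]
ee_rot: [0.514, -0.513, -0.485, 0.487]
contact_force: [-8.0, -1.2, 0.5]
width: 0.7
```

```bash
python3 -m inch '{"delta_pos":[[0.009,0,-0.009],[0.009,0,-0.009],[0.009,0,-0.009]],"rot":[[0,0,0],[0,0,0],[0,0,0]],"hand":[1,1,1]}'
python3 -m inch '{"delta_pos":[[0.007,0,-0.011],[0.007,0,-0.011]],"rot":[[0,0,0],[0,0,0]],"hand":[1,1]}'
python3 -m inch '{"delta_pos":[[0.007,0,-0.011],[0.007,0,-0.011]],"rot":[[0,0,0],[0,0,0]],"hand":[1,1]}'
```

```text
time: 18.1
tool_pos: [514.4, 186.3, 36.1]
ee_rot: [-0.513, 0.513, 0.485, -0.488]
contact_force: [-4.7, -7.6, -0.2]
width: 0.1
time: 18.3
tool_pos: [523.2, 191.3, 35.9]
ee_rot: [0.514, -0.513, -0.484, 0.488]
contact_force: [-5.3, -7.2, 0.4]
width: 0.4
time: 18.5
tool_pos: [532.2, 196.5, 35.8]
ee_rot: [0.514, -0.513, -0.484, 0.488]
contact_force: [-6.5, -6.8, -0.3]
width: 0.5
```

```bash
python3 -m inch '{"delta_pos":[[0.007,0,-0.009],[0.007,0,-0.009]],"rot":[[0,0,0],[0,0,0]],"hand":[1,1]}'
python3 -m inch '{"delta_pos":[[0.007,0,-0.009],[0.007,0,-0.009]],"rot":[[0,0,0],[0,0,0]],"hand":[1,1]}'
python3 -m inch '{"delta_pos":[[0.002,0,-0.009]],"rot":[[0,0,0]],"hand":[1]}'
```

```text
time: 18.7
tool_pos: [539.7, 201.9, 35.8]
ee_rot: [0.514, -0.513, -0.485, 0.488]
contact_force: [-5.9, -4.4, -1.2]
width: 0.8
time: 18.9
tool_pos: [547.2, 207.3, 35.8]
ee_rot: [0.514, -0.513, -0.485, 0.488]
contact_force: [-7.0, -5.0, 1.0]
width: 0.4
time: 19.0
tool_pos: [550.4, 207.8, 35.7]
ee_rot: [0.514, -0.513, -0.484, 0.488]
contact_force: [-8.4, -5.1, 2.1]
width: 0.6
```

```bash
python3 -m inch '{"delta_pos":[[0.012,0,-0.005],[0.012,0,-0.005]],"rot":[[0,0,0],[0,0,0]],"hand":[1,1]}'
python3 -m inch '{"delta_pos":[[0.008,0,-0.009],[0.004,0,-0.009]],"rot":[[0,0,0],[0,0,0]],"hand":[1,1]}'
python3 -m inch '{"delta_pos":[[0,0,-0.008]],"rot":[[0,0,0]],"hand":[1]}'
```

```text
time: 19.2
tool_pos: [554.6, 216.9, 35.5]
ee_rot: [0.514, -0.513, -0.484, 0.488]
contact_force: [-7.3, -4.4, -0.4]
width: 0.5
time: 19.4
tool_pos: [561.6, 221.3, 35.3]
ee_rot: [0.514, -0.513, -0.484, 0.488]
contact_force: [-10.3, -4.6, 0.1]
width: 0.4
time: 19.5
tool_pos: [564.6, 221.1, 35.2]
ee_rot: [0.514, -0.513, -0.484, 0.488]
contact_force: [-10.9, -4.8, 0.5]
width: 0.5
```

```bash
python3 -m inch '{"delta_pos":[[-0.002,0,-0.008],[-0.002,0,-0.008]],"rot":[[0,0,0],[0,0,0]],"hand":[1,1]}'
python3 -m inch '{"delta_pos":[[-0.002,0,-0.008],[-0.002,0,-0.008]],"rot":[[0,0,0],[0,0,0]],"hand":[1,1]}'
```

```text
time: 19.7
tool_pos: [570.9, 219.8, 35.3]
ee_rot: [0.515, -0.513, -0.484, 0.488]
contact_force: [-12.5, 0.0, 1.1]
width: 0.5
time: 19.9
tool_pos: [576.9, 218.3, 35.2]
ee_rot: [0.515, -0.513, -0.484, 0.488]
contact_force: [-14.5, 0.6, 1.8]
width: 0.3
```

```bash
python3 -m inch '{"delta_pos":[[0,0,0],[0.001,0,0.01],[0.001,0,0.01],[0.001,0,0.01],[0.002,0,0.02],[0.002,0,0.03],[0,-0.08,0],[0,-0.08,0],[0,-0.08,0],[0,0,0]],"rot":[[0,0,0],[0,0,0],[0,0,0],[0,0,0],[0,0,0],[0,0,0],[0,0,0],[0,0,0],[0,0,0],[0,0,0]],"hand":[1,1,1,1,1,1,1,1,1,1]}'
python3 look.py c1; python3 st.py 460 40 140 86.8
```

```text
time: 20.9
tool_pos: [550.7, 225.5, 137.9]
ee_rot: [-0.512, 0.514, 0.49, -0.484]
contact_force: [0.9, 0.5, -0.6]
width: 0.7
lever n 178 angle deg in machine 71.76006182117555 z 87.22271077187423
handle n 54 machine [-85.9  59.3] deg left 34.632735916816635 world [475.4  99.4  82.2]
t 20.95 pos [549.43 224.88 135.43] F [-0.49 -0.56 -0.48] w 0.5
tool x [0.05 1.   0.  ] y [ 0.  0. -1.] z [-1.    0.05 -0.  ]
q [ 0.72  0.26 -0.25  0.   -1.05 -2.34]
shift now-axes [-0.47 -0.01  0.2 ] new-axes [-0.47 -0.01  0.2 ] turn/5deg [0.05 0.03 0.04]
```

```bash
python3 -m inch '{"delta_pos":[[-0.085,0.012,0.045],[-0.085,0.012,0.045],[-0.085,0.012,0.045],[-0.085,0.012,0.045],[-0.085,0.012,0.045],[0,0,0],[0,0,0]],"rot":[[0,0,0],[0,0,0],[0,0,0],[0,0,0],[0,0,0],[0,0,0],[0,0,0]],"hand":[1,1,1,1,1,0.5,0.32]}'; python3 wl.py w4
```

```text
time: 21.65
tool_pos: [448.8, 58.2, 108.4]
ee_rot: [0.514, -0.514, -0.486, 0.486]
contact_force: [0.5, 0.6, 0.1]
width: 11.1
[338 203] [449.55525213  58.91371922 108.5797461 ]
```

View pics/w4.png

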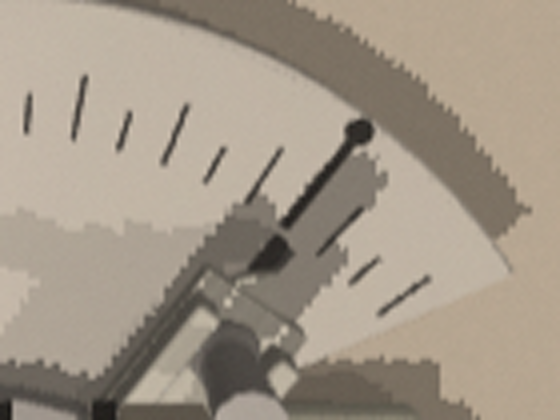

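The pointer tip at (283,236) lines up with the mark's inner end at (286,223), so it stayed put during clamping. Next is the switch.

```bash
python3 ptr.py w4 283 235 286 224 359 131; python3 -m inch '{"delta_pos":[[-0.0722,-0.016,-0.0756],[-0.0722,-0.016,-0.0756],[-0.0722,-0.016,-0.0756],[-0.0722,-0.016,-0.0756],[-0.0722,-0.016,-0.0756],[0,0,0],[0,0,0]],"rot":[[0,0,0],[0,0,0],[0,0,0],[0,0,0],[0,0,0],[0,0,0],[0,0,0]],"hand":[0.59,0.59,0.59,0.59,0.59,0.59,0.59]}'; python3 st.py 593 -93 50 86.8
```

```text
tip [456.5 115.5] in [453.7 116.2] out [431.2 133.8] pivot [556.3  36.3] len 28.559207554420297 tip r 127.33403643171116 deg left to go -0.5181593541549319 dist 2.9088139440168197
time: 22.4
tool_pos: [593.4, -93.6, 139.3]
ee_rot: [0.514, -0.513, -0.486, 0.486]
contact_force: [-0.6, 0.1, -0.3]
width: 35.9
t 22.4 pos [593.38 -93.62 139.33] F [-0.59  0.12 -0.34] w 35.9
tool x [ 0.06  1.   -0.  ] y [-0. -0. -1.] z [-1.    0.06  0.  ]
q [ 0.17  0.27 -0.22 -0.   -1.08 -1.79]
shift now-axes [0.   0.22 0.  ] new-axes [0.   0.22 0.  ] turn/5deg [-0.02  0.01 -0.  ]
```

```bash
python3 -m inch '{"delta_pos":[[0,0.08,0],[0,0.08,0],[0,0.063,0],[0,0,0],[0.01,0,0],[0.01,0,0],[0.01,0,0],[0.01,0,0]],"rot":[[0,0,0],[0,0,0],[0,0,0],[0,0,0],[0,0,0],[0,0,0],[0,0,0],[0,0,0]],"hand":[0.59,0.59,0.59,0.59,0.59,0.59,0.59,0.59]}'
python3 -m inch '{"delta_pos":[[0.01,0,0],[0.01,0,0],[0.01,0,0],[0.01,0,0],[0,0,0]],"rot":[[0,0,0],[0,0,0],[0,0,0],[0,0,0],[0,0,0]],"hand":[0.59,0.59,0.59,0.59,0.59]}'
python3 -m inch '{"delta_pos":[[-0.01,0,0],[0,-0.08,0],[0,-0.1,0],[0,-0.1,0],[-0.1,-0.02,0],[-0.1,0,0],[-0.1,0,0],[0,0,0],[0,0,0]],"rot":[[0,0,0],[0,0,0],[0,0,0],[0,0,0],[0,0,0],[0,0,0],[0,0,0],[0,0,0],[0,0,0]],"hand":[0.59,0.59,0.59,0.59,0.59,0.59,0.59,0.59,0.59]}'
python3 look.py f1
python3 - <<'E'
from h import *
np.set_printoptions(precision=1,suppress=True)
p,d=cams.capture("scene")
C=cloud(cams.camera_info("scene"),d);m=(abs(C[...,0]-593)<22)&(abs(C[...,1]+85)<40)&(C[...,2]>75)&(C[...,2]<122)
for z in(80,90,100,110,118): 
    k=m&(abs(C[...,2]-z)<5); print(z,k.sum(),np.median(C[k],0) if k.any() else 0)
cv2.imwrite("pics/f2.png",cv2.resize(p[160:330,150:360,::-1],(735,595),interpolation=cv2.INTER_CUBIC))
E
```

```text
time: 23.2
tool_pos: [594.7, -77.5, 53.1]
ee_rot: [-0.512, 0.514, 0.487, -0.486]
contact_force: [-0.2, -9.0, 4.5]
width: 36.0
time: 23.7
tool_pos: [594.3, -63.7, 51.9]
ee_rot: [-0.512, 0.514, 0.485, -0.488]
contact_force: [1.4, -14.8, -0.7]
width: 36.0
time: 24.6
tool_pos: [587.7, -185.7, 171.4]
ee_rot: [0.514, -0.514, -0.486, 0.486]
contact_force: [0.7, 0.3, -0.3]
width: 36.3
lever n 169 angle deg in machine 72.37772598052358 z 86.93326769132875
handle n 56 machine [-86.2  59.8] deg left 34.763286621666346 world [475.   99.8  81.1]
80 8 [592.2 -77.9  79.6]
90 9 [592.6 -74.6  88.8]
100 10 [592.1 -68.9  99.3]
110 19 [594.8 -68.4 109.8]
118 1 [595.5 -70.  113.9]
```

View pics/f2.png

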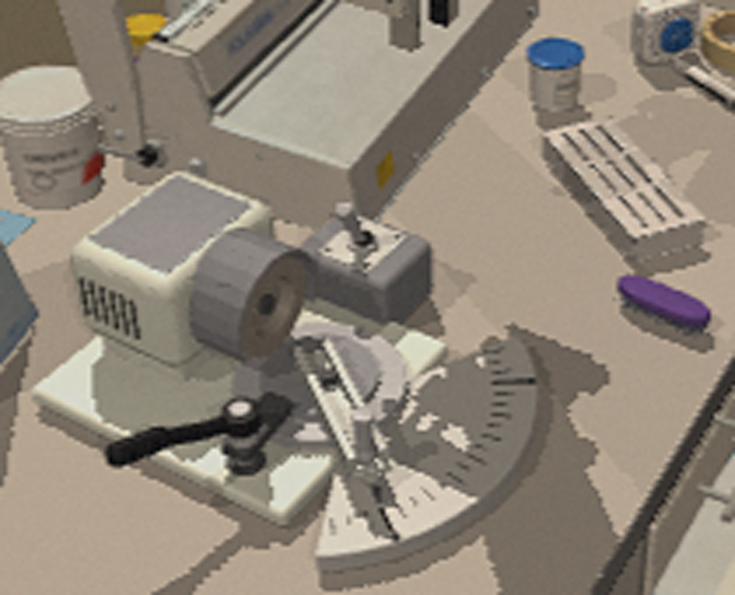

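The switch leans left (tip at crop (345,212), foot at (362,240)). The guide lies at the left mark, the lever holds its place, and the jar, cassette and brush look untouched. The gripper is clear of everything, so I'm handing in.

```bash
python3 -c "from plant import workorder; print(workorder.sign_off())"
```

```text
the job is handed in; nothing more can be done
None
```

I did the changeover in the order asked and handed it in at about 25 s. No verdict came back.

- **Switch to off:** pushed from right to middle. Depth readings afterwards showed the lever upright.
- **Clamp loosened:** the lever went about 0.6 rad counter-clockwise, with no more than about 11 N on the tool.
- **Guide moved:** I pushed it by its handle until the pointer stood at the left mark. The first wrist-camera measurement was 0.1° off. After clamping it read 0.5° off and about 3 mm from the mark, most of it along the pointer; the limit is 5 mm.
- **Clamp tightened:** I stopped at about 14.5 N on the tool, roughly 13 N at the lever end. The lever held about 0.46 rad clockwise of where it was found. Strap force cannot be measured here; I take it as firm from the steady rise in resistance.
- **Switch to left:** the tip was about 19 mm left of its upright position, roughly 0.4 rad. I did that only after clamping.

**Disagreement found:** the reported tool height was about 40 mm lower than the cameras showed. Because of this, my first pass at the switch went over it without touching. I corrected for it from then on.

The last picture shows the jar, cassette and brush apparently where they were; I did not measure them. The gripper was clear of everything.

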